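Fit the gear housing's access panel and hold it down

ROBOT

A 7-joint arm with a two-finger parallel gripper is mounted at the origin on a cart in front of the work surface, level with it; the furniture and walls round the work are solid. World frame = base frame: x ahead of the robot, y to its left, z up, the work surface at z = 0. Lengths are in m, angles in degrees, forces in N, time in s.
With the tool pointing down it reaches from about 0.425 to 0.825 m from the base axis. Payload 3.6 kg.
Tool frame: the origin (TCP) lies on the centre line of the jaws, within the pads' length; the fingertips stand 19 mm ahead of it and the grasp point (between the pads) is the TCP; z points along the fingers, y is the line along which they close (so a half turn about z gives the same grasp; the last joint's range is limited). The gripper opens to 93 mm and grips with 3 to 60 N. Pads are 15 mm wide; open, the fingers measure 128 mm over their backs; the gripper's body (75 mm by 188 mm) begins 65 mm behind the grasp point.
Start: joints at [64.429, 35.231, -0.722, 81.555, 0.464, 63.22, -2.315], TCP at [0.265, -0.594, 0.238] pointing down, gripper open.
Joint ranges: [-178.69, 178.69], [-17.37, 117.87], [-77.05, 75.6], [15.02, 138.74], [-78.02, 258.01], [0.78, 113.62], [-162.83, 162.83]. Speed limits (degrees/s): [159.86, 159.86, 180, 180, 180, 180, 180].

INTERFACE

Orientations are given as a 3x3 rotation matrix whose columns are the frame's x, y, z axes.
In Python, from rig import manip, grip, ik, imaging, workorder, telemetry gives the robot as it stands. Calls block until the motion is done:
- manip.movep(position, orientation): joint-space move of the TCP to a pose.
- manip.servo_line(position, orientation=None, v=0.15, threshold=None): straight line of the TCP; orientation=None keeps the orientation; v is the mean speed in m/s. With threshold (N) it stops when the force on the tool has changed by that much, and returns True; else False.
- manip.set_joints(angles): joint-space move.
- grip(opening, effort=None): finger opening in m; effort is the grip in N (None keeps the last); returns when the fingers have stopped.
- manip.pause(seconds).
- ik(position, orientation): joint angles nearest the present ones, or None.
- imaging.snapshot(name): name is "scene" or "top" or "wrist"; returns the picture (384x512x3 uint8, red, green, blue); there is no depth.
- imaging.camera_params(name): a dict with "K" (3x3 intrinsics, pixels), "k1" (the pictures are not rectified: a ray, as slopes to the right and down, at radius r is drawn at 1 + k1 r^2 times it, then the intrinsics apply), "xyz" and "attitude" of the camera in the world. Camera axes: x right, y down, z forward; pixel columns grow to the right and rows downward; lengths in m; the calibration is good to about 2 mm. A picture is of the moment at which its call begins: read the wrist's pose just before it. camera_params takes no time and is no camera call; for the wrist camera it gives the pose at the moment of the call.
A pose or a line that the arm cannot do raises manip.MotionError and nothing moves.
- workorder.job_done(): hands the job in; it is judged then, once.
Readings, each from a call of its own:
- telemetry.current_time(): time.
- telemetry.current_joint_positions(): joint angles.
- telemetry.current_joint_vel(): joint speeds.
- telemetry.current_effort(): joint torques, N m.
- telemetry.current_tcp_pos(): TCP position.
- telemetry.current_tcp_rot(): TCP orientation.
- telemetry.current_ft_force(): force on the tool from outside, world axes, zero at the start.
- telemetry.current_wrist_torque(): the same for the moment, N m.
- telemetry.current_gripper_width(): finger opening in m.
- telemetry.current_grip_force(): force on a finger pad.
Only numpy, scipy, OpenCV 4.12 (cv2) and the standard library are available. Lean on these libraries where they do the work, as an engineer would, in place of code of your own. Each camera call takes 0.05 s, during which the arm holds its last target. There are 200 camera calls.

TASK

Fit the aluminium access panel, lying on the two wooden blocks, onto the green gear housing: set it over the housing's two pins, and turn its quarter-turn fastener until the crossbar lines up with the slot and drops in. Then press the panel down fully home on the rim, against the springy gasket, and finish while still holding it pressed down, with the fastener left lined up in the slot. Leave the wax tin, the jar of tacks and the red spool where they stand.

Things in the scene. Friction and masses are not known exactly. Their poses are not given: they have to be found in the camera images.
- housing: Green cast gear housing, fixed to the counter, 130 (x) x 165 (y) x 60 mm high, origin at the centre of its underside; its flat rim is at z = 60 and the top opening is 74 (x) x 84 (y). Four bolted feet, under 14 mm high, make it 170 mm wide in x at the bottom.
- frame_seat (a point): Centre of the housing's opening at rim height, 60 mm above the counter; axes as the housing. The panel is home when its underside centre is here with its long side along this y axis (either way round).
- slot (a point): Centre of the top of the slot, 13 mm below the rim, in the steel bridge across the opening: 13 mm wide (x), 32 mm long (y), 16 mm deep and open below. Axes as the housing.
- pin_a (a point): Tip of one steel locating pin on the housing's rim at x = 0, y = +52: 7 mm across, 18 mm high above the rim, tapered over the last 6 mm.
- pin_b (a point): Tip of the other, equal locating pin, at x = 0, y = -52 of the housing.
- gasket (a joint): Squeeze of the black rubber gasket ring lining the housing's opening, m: 0 free, standing 3 mm above the rim; 0.003 when level with the rim (panel home). Springy: it starts to give at about 6 N and is level with the rim at about 10.5 N in all, the panel's weight of about 3 N included; it pushes the panel up again when let go.
- panel: Loose pale aluminium access panel 90 (x) x 128 (y) x 6 mm, with its fastener 0.22 to 0.35 kg, lying flat across two wooden blocks 35 mm high. Origin at the centre of its underside. Two holes 11 mm across at x = 0, y = +52 and -52 go over the pins. Two red marks lie on its y centre line. In its centre is the quarter-turn fastener: black wing above, stud with crossbar below.
- wing (a point): Middle of the fastener's black wing, on the fastener's axis, 20 mm above the panel's top face, 26 mm above its underside; turns with the fastener. The wing is 12 mm thick (x), 38 long (y) and 32 high, from 4 to 36 mm above the panel's top, on a steel disc 34 mm across and 4 high. Pinch it across its thickness from above to carry the panel and turn the fastener.
- crossbar (a point): Centre of the underside of the stud's crossbar, 20 mm below the panel's underside: 26 mm long (y), 8 wide (x), 6 thick, parallel to the wing. Across the slot, it rests on the bridge and keeps the panel 7 mm above the rim; within about 0.2 rad of lined up it drops in, and the panel then rests on the gasket 3 mm above the rim until pressed.
- stud (a joint): Angle of the fastener in the panel, rad, -0.5 to 1.6, positive anticlockwise seen from above; starts at 0.6 to 1.3. At 0 the wing is in line with the panel's y axis and red marks, and the crossbar with the slot once the panel is over the pins. Stiff: stays where it is left, takes about 0.06 N m to turn, so the panel follows the wing when carried by it.
- wax_tin: Bystander: round gold wax tin, 62 mm across, 25 mm high, origin under its centre.
- jar_nails: Bystander: clear jar of tacks with a pale lid, 60 mm across, 64 mm high, origin under its centre.
- spool_red: Bystander: spool of red thread, 40 mm across, 60 mm high, origin under its centre.

How it is judged:
By the outcome, as a careful person would: the job done as asked, in the order asked, and still so for the second after the job is handed in, while the arm keeps its last pose, push and grip.
It also fails if it takes over 45 s, if anything falls off the work surface, if the arm or the gripper's body presses on something with over 40 N, if the wrist force passes 120 N, or if a joint passes its speed limit or range.

## Working session

There is one attempt and no reset: what is moved stays moved. The work goes in short steps, each a Python script; the robot and the scene stay as the last script left them, time stands still between calls to the robot, and variables do not carry over. Pictures are saved under pics/ and viewed, at most 10 in all, crops included, and the job is handed in when it is done.

```bash
ls; mkdir -p pics
python3 - <<'E'
from rig import imaging,telemetry
import cv2,numpy as np
a=imaging.snapshot("top");b=imaging.snapshot("scene")
cv2.imwrite("pics/top.png",a[...,::-1]);cv2.imwrite("pics/scene.png",b[...,::-1])
for n in("top","scene","wrist"):print(n,imaging.camera_params(n))
print(telemetry.current_time())
E
```

```text
pics
top {'K': array([[472.8063176 ,   0.        , 255.65966897],
       [  0.        , 472.8063176 , 185.10565398],
       [  0.        ,   0.        ,   1.        ]]), 'k1': -0.06787456724302066, 'xyz': array([0.48127366, 0.01898486, 0.94756471]), 'attitude': array([[ 0.01676337, -0.99549276,  0.09334431],
       [-0.99978485, -0.01782955, -0.01059976],
       [ 0.01221627, -0.09314654, -0.99557746]])}
scene {'K': array([[457.84776309,   0.        , 261.81478533],
       [  0.        , 457.84776309, 195.23619841],
       [  0.        ,   0.        ,   1.        ]]), 'k1': -0.14260345543054337, 'xyz': array([0.00789889, 0.56803731, 0.72261719]), 'attitude': array([[-0.71434505, -0.43822409,  0.54559215],
       [-0.69977096,  0.45359982, -0.55187663],
       [-0.00563487, -0.77601988, -0.63068328]])}
wrist {'K': array([[341.45600701,   0.        , 258.31673095],
       [  0.        , 341.45600701, 192.43635866],
       [  0.        ,   0.        ,   1.        ]]), 'k1': -0.09539053635065184, 'xyz': array([ 0.33182109, -0.56348187,  0.38381362]), 'attitude': array([[ 0.40837742, -0.88041098, -0.24104854],
       [-0.91281056, -0.39451182, -0.10553343],
       [-0.00218371,  0.26312912, -0.96475815]])}
0.1
```

View pics/top.png

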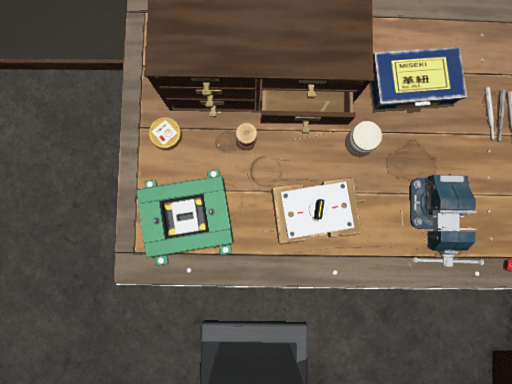

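View pics/scene.png

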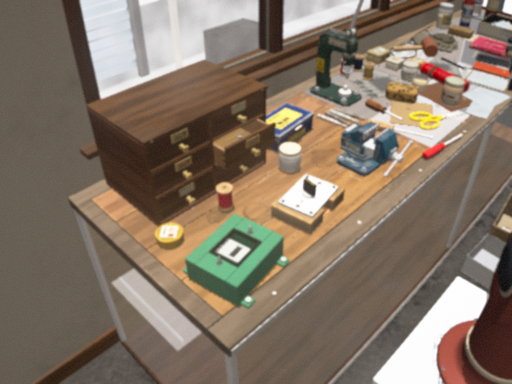

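The top view shows the housing at about (185,216), the panel with its wing at (320,209), both with their long sides along world y. The scene view agrees, with nothing close overhead. Next I'll take close looks with the wrist camera.

```bash
cat > h.py <<'E'
import numpy as np,cv2
from rig import manip,grip,ik,imaging,workorder,telemetry as T
def cast(c,uv,z):
    "pixels -> world points on plane z"
    uv=np.asarray(uv,float).reshape(-1,1,2)
    s=cv2.undistortPoints(uv,c["K"],np.array([c["k1"],0,0,0,0]),None,None,None).reshape(-1,2)
    d=np.c_[s,np.ones(len(s))]@c["attitude"].T
    return c["xyz"]+d*((z-c["xyz"][2])/d[:,2])[:,None]
def down(yaw):
    "tool down, tool y axis at yaw (deg) from world x"
    a=np.radians(yaw); y=np.array([np.cos(a),np.sin(a),0]); z=np.array([0,0,-1.])
    return np.c_[np.cross(y,z),y,z]
E
python3 - <<'E'
from h import *
c=imaging.camera_params("top")
pw=cast(c,[320,209],.06)[0];ho=cast(c,[185,216],.05)[0];print(pw,ho)
print(T.current_tcp_rot())
for n,p in(("panel",pw),("house",ho)):
    q={y:ik([p[0],p[1],.2],down(y)) for y in(90,-90,0,180)}
    print({k:None if v is None else np.round(v,0) for k,v in q.items()})
np.savez("c.npz",pw=pw,ho=ho)
y=90
for n,p in(("panel",pw),("house",ho)):
    manip.movep([p[0],p[1],.2],down(y))
    manip.pause(.2)
    c=imaging.camera_params("wrist");im=imaging.snapshot("wrist")
    cv2.imwrite(f"pics/w_{n}.png",im[...,::-1]);np.savez(f"w_{n}.npz",**c)
    print(n,c["xyz"],T.current_time())
E
```

```text
[ 0.52148853 -0.1123332   0.06      ] [0.50423229 0.14234439 0.05      ]
[[ 9.13118531e-01  4.07693125e-01 -9.29401429e-04]
 [ 4.07694184e-01 -9.13116127e-01  2.09537841e-03]
 [ 5.61994085e-06 -2.29224042e-03 -9.99997373e-01]]
{90: array([ 37.,  33., -42., 103.,  26.,  55.,  74.]), -90: array([ 10.,  27.,  -1., 104.,   1.,  49., -81.]), 0: array([ 25.,  29., -22., 103.,  14.,  51.,  -4.]), 180: array([  -7.,   29.,   26.,  104.,  -16.,   50., -154.])}
{90: array([ 13.,  34., -49., 104.,  31.,  56.,  41.]), -90: array([ -10.,   27.,  -12.,  105.,    7.,   49., -115.]), 0: array([  2.,  29., -31., 105.,  19.,  51., -37.]), 180: array([ 21.,  41., -66., 104.,  42.,  64., 120.])}
panel [ 0.44934989 -0.11285459  0.34711871] 2.325
house [0.43275861 0.14087661 0.34697395] 3.575
```

View pics/w_panel.png

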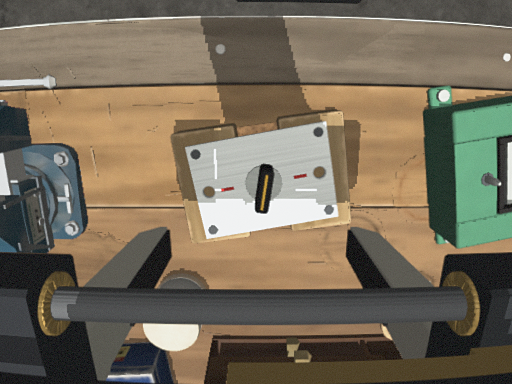

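View pics/w_house.png

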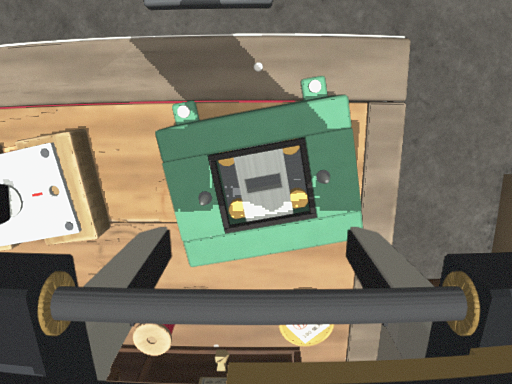

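Panel view: the holes are near (209,191) and (319,172), the red marks at (228,188) and (300,176), and the wing runs from about (268,166) to (262,212). Housing view: the pins are near (205,198) and (323,177), and the slot is at (264,183). I'll enlarge both for sub-pixel values.

Run:
```python
import cv2
for n,(x,y,w,h) in(("panel",(180,125,160,110)),("house",(185,135,160,100))):
    cv2.imwrite(f"pics/z_{n}.png",cv2.resize(cv2.imread(f"pics/w_{n}.png")[y:y+h,x:x+w],None,fx=5,fy=5,interpolation=cv2.INTER_CUBIC))
```

```text
(no output)
```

View pics/z_panel.png

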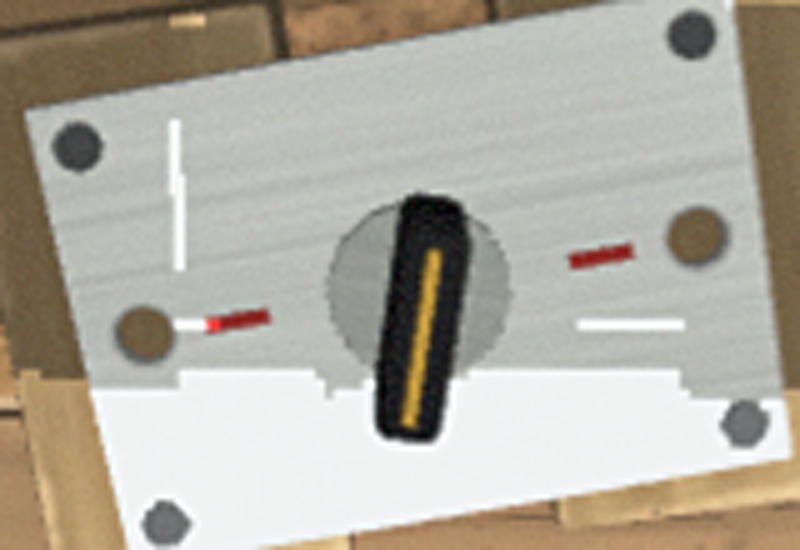

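View pics/z_house.png

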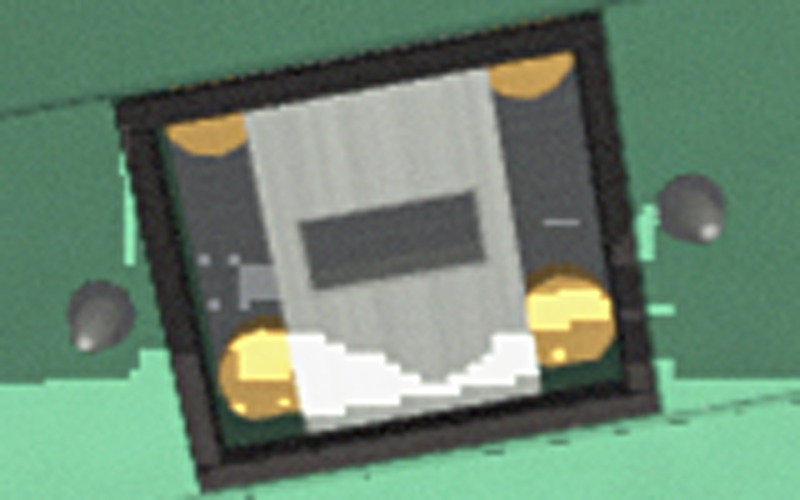

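Panel crop: hole centres are at (146,333) and (697,236), and the wing's stripe ends at (434,252) and (409,427). Housing crop: pin bases are at (102,313) and (690,207), tips at (84,345) and (709,233), and the slot corners at (301,222), (474,191), (484,258), (313,288).

Run:
```python
from h import *
def L(n,x0,y0,pts,z):
    c=dict(np.load(f"w_{n}.npz"));return cast(c,(np.array(pts)+.5)/5-.5+[x0,y0],z)
def rep(s,p):
    d=p[-1]-p[0];print(s,np.round(p.mean(0),4),"len",round(np.hypot(*d[:2]),4),"ang",round(np.degrees(np.arctan2(d[1],d[0])),2))
rep("holes",L("panel",180,125,[(146,333),(697,236)],.041))
rep("wing",L("panel",180,125,[(409,427),(434,252)],.077))
rep("base",L("house",185,135,[(102,313),(690,207)],.06))
rep("tips",L("house",185,135,[(84,345),(709,233)],.078))
s=L("house",185,135,[(301,222),(474,191),(484,258),(313,288)],.047);print(s)
print(s.mean(0))
```

```text
holes [ 0.5221 -0.1083  0.041 ] len 0.1033 ang 100.23
wing [ 0.5229 -0.1085  0.077 ] len 0.03 ang 172.34
base [0.5055 0.1447 0.06  ] len 0.1039 ang 100.4
tips [0.5058 0.1445 0.078 ] len 0.1041 ang 100.39
[[0.50159939 0.12815217 0.047     ]
 [0.49597124 0.15925454 0.047     ]
 [0.50836832 0.16122903 0.047     ]
 [0.51392535 0.13017753 0.047     ]]
[0.50496607 0.14470332 0.047     ]
```

Run:
```python
from h import *
g=[.5225,-.1084]; R=down(82.3)
grip(.05)
manip.movep([*g,.13],R)
manip.servo_line([*g,.068],v=.12)
grip(0.0,45)
print("w",T.current_gripper_width(),T.current_grip_force(),T.current_ft_force())
manip.servo_line([*g,.158],v=.12)
manip.servo_line([.5056,.1446,.158],down(82.4),v=.15)
manip.pause(.4)
print(T.current_tcp_pos(),T.current_ft_force(),T.current_gripper_width(),T.current_time())
c=imaging.camera_params("wrist");im=imaging.snapshot("wrist")
cv2.imwrite("pics/hold.png",cv2.resize(im[100:270,120:400,::-1],None,fx=2.8,fy=2.8,interpolation=cv2.INTER_CUBIC));np.savez("w_hold.npz",**c)
```

```text
w 0.0118878665451487 44.985634088516235 [-1.39943016 -0.30674913  2.48782333]
[0.50558994 0.14444344 0.15796779] [-0.11535977 -0.5142113  -3.04570513] 0.01138345207917506 9.95
```

View pics/hold.png

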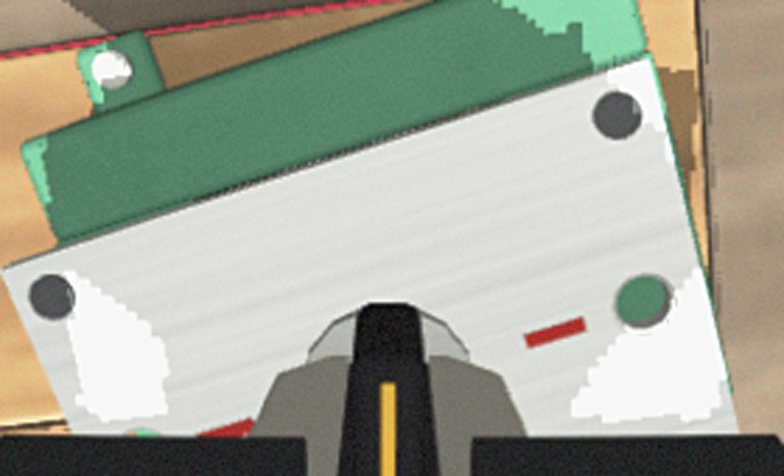

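The held panel shows the right hole at (643,300), and the top screws at (617,115) and (52,296) in the crop. I'll compare these with the panel frame measured earlier.

Run:
```python
from h import *
c0=dict(np.load("w_panel.npz"));c1=dict(np.load("w_hold.npz"))
a=cast(c0,(np.array([(78,147),(692,35),(697,236)])+.5)/5-.5+[180,125],.041)[:,:2]
b=cast(c1,(np.array([(52,296),(617,115),(643,300)])+.5)/2.8-.5+[120,100],.131)[:,:2]
an=lambda d:np.degrees(np.arctan2(d[1],d[0]))
o=cast(c0,(np.array([(146,333),(697,236)])+.5)/5-.5+[180,125],.041)[:,:2]
print("len",np.linalg.norm(a[1]-a[0]),np.linalg.norm(b[1]-b[0]),"screw angs",an(a[1]-a[0]),an(b[1]-b[0]))
t=np.radians(an(b[1]-b[0])-an(a[1]-a[0]));M=np.array([[np.cos(t),-np.sin(t)],[np.sin(t),np.cos(t)]])
ctr=b.mean(0)+M@(o.mean(0)-a.mean(0))
print("centre",ctr,"yaw",100.23+np.degrees(t))
```

```text
len 0.11215653869807884 0.11224528564903999 screw angs 100.29200682965043 100.4255130657021
centre [0.50509794 0.1446213 ] yaw 100.36350623605168
```

Aligned to within 0.5 mm and 0.1°. Next: lower over the pins and check.

Run:
```python
from h import *
p=[.5058,.1445]
print(manip.servo_line([*p,.118],v=.08,threshold=6),T.current_tcp_pos(),T.current_ft_force())
print(manip.servo_line([*p,.094],v=.03,threshold=4),T.current_tcp_pos(),T.current_ft_force())
print(T.current_wrist_torque(),T.current_time())
```

```text
False [0.50592315 0.14476611 0.11800868] [ 0.20935358  0.30108258 -2.61262597]
True [0.50575834 0.14441622 0.10004536] [ 0.10669333 -0.39139973  4.42653012]
[-0.00320091 -0.01399446  0.00473003] 11.2583
```

The crossbar rests on the bridge exactly at the expected height (TCP z = 0.100). Now I'll turn the fastener.

Run:
```python
from h import *
p=[.5058,.1445]
for y in np.linspace(82.4,10.4,8)[1:]:
    manip.movep([*p,.1005],down(y))
    print(round(y,1),np.round(T.current_tcp_pos(),4),np.round(T.current_ft_force(),1),np.round(T.current_wrist_torque(),2))
print(manip.servo_line([*p,.094],v=.03,threshold=6),T.current_tcp_pos(),T.current_ft_force(),T.current_time())
R=T.current_tcp_rot();print(np.degrees(np.arctan2(R[1,1],R[0,1])),T.current_gripper_width())
```

```text
72.1 [0.5057 0.1445 0.1003] [-0.5  0.9 -2.4] [ 0.02 -0.14  0.04]
61.8 [0.5057 0.1444 0.1002] [-1.9  0.5 -2.1] [ 0.03 -0.1   0.05]
51.5 [0.5058 0.1444 0.1002] [ 0.7 -0.  -1.9] [ 0.06 -0.16 -0.04]
41.3 [0.5059 0.1444 0.1003] [ 0.1 -0.1 -1.7] [-0.02 -0.11 -0.03]
31.0 [0.5059 0.1445 0.1004] [-0.  -0.6 -3.1] [-0.06 -0.12 -0.01]
20.7 [0.506  0.1445 0.1005] [-0.4 -0.8 -1.5] [ 0.01 -0.1  -0.01]
10.4 [0.5061 0.1446 0.1005] [ 0.7  1.1 -3.1] [-0.02 -0.1  -0.06]
True [0.50613747 0.14464084 0.09419461] [-0.31721691 -0.56638207  5.18219023] 13.35
10.611115683523915 0.011643862228590958
```

The fastener dropped in. Now I'll press home.

Run:
```python
from h import *
p=[.5061,.1446]
z=T.current_tcp_pos()[2]
for i in range(25):
    z-=.0005
    manip.servo_line([*p,z],v=.01); manip.pause(.1)
    f=T.current_ft_force()[2];print(round(z,4),np.round(T.current_tcp_pos()[2],4),round(f,1))
    if f>20:break
manip.pause(.6);print(T.current_tcp_pos(),T.current_ft_force(),T.current_time())
c=imaging.camera_params("wrist");im=imaging.snapshot("wrist")
cv2.imwrite("pics/end.png",im[...,::-1]);np.savez("w_end.npz",**c)
b=imaging.snapshot("scene")[190:310,140:340,::-1];cv2.imwrite("pics/end_s.png",cv2.resize(b,None,fx=4,fy=4,interpolation=cv2.INTER_CUBIC))
```

```text
0.0937 0.0944 4.8
0.0932 0.094 6.1
0.0927 0.0936 6.4
0.0922 0.0932 6.7
0.0917 0.0931 10.0
0.0912 0.093 13.3
0.0907 0.093 15.8
0.0902 0.0929 19.5
0.0897 0.093 22.5
[0.50625643 0.14468835 0.09291367] [-5.39507437 -2.61203203 22.35272385] 17.1417
```

View pics/end.png

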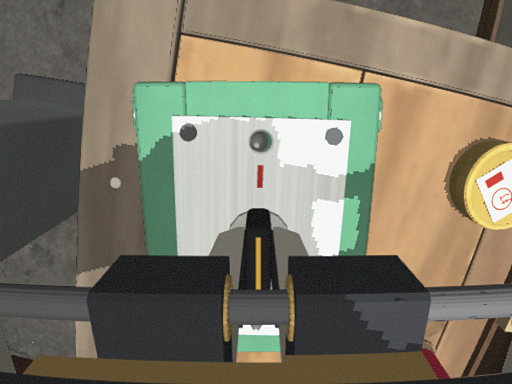

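View pics/end_s.png

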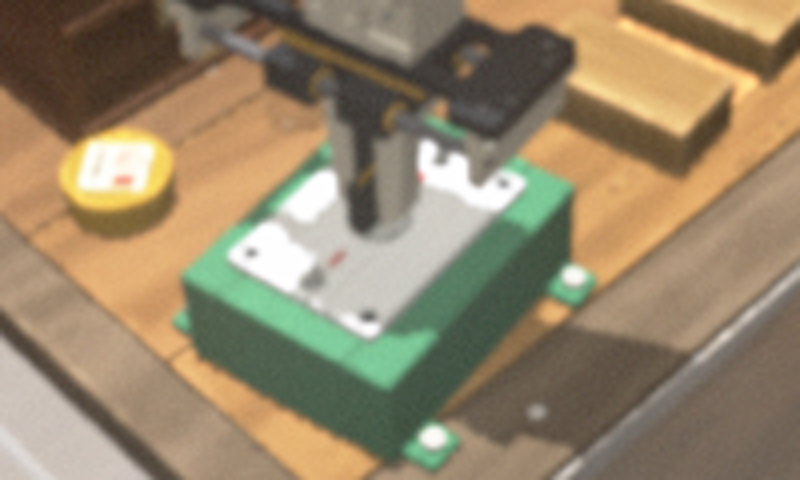

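The wrist view shows the pin through the hole at (260,140) and the wing stripe at (258,262), in line with the red mark at (260,176). The panel sits flat on the rim. The height stopped changing at z = 0.093 while the force rose to 22 N, so the panel is home and held. I'm handing it in.

```bash
python3 -c "
from rig import workorder;print(workorder.job_done())"
```

```text
the job is handed in; nothing more can be done
None
```

The panel is on both pins with the fastener lined up and dropped into the slot, and I handed the job in with the arm holding it home on the rim at about 22 N, some 17 s into the 45 s allowed; the arm never touched the tin, jar or spool.

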